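# Bring the red-marked jar of the rotating jar rack to the front and hold it there

## Robot

A 7-joint arm with a two-finger parallel gripper is mounted at the origin on a cart in front of the work surface, level with it; the furniture and walls round the work are solid. World frame = base frame: x ahead of the robot, y to its left, z up, the work surface at z = 0. Lengths are in m, angles in rad, forces in N, time in s.
With the tool pointing down it reaches from about 0.4 to 0.9 m from the base axis. Payload 5.5 kg.
Tool frame: the origin (TCP) lies at the very end of the fingers, on their centre line; the grasp point (between the pads) lies 19 mm behind it; z points along the fingers, y is the line along which they close (so a half turn about z gives the same grasp; the last joint's range is limited). The gripper opens to 85 mm and grips with 20 to 120 N. Pads are 22 mm wide; open, the fingers measure 114 mm over their backs; the gripper's body (76 mm by 85 mm) begins 54 mm behind the grasp point. The pads swing forward as they close: fully open they stand 13 mm farther back than shut.
Start: joints at [-0.959, 0.501, -0.427, 1.55, 0.221, 1.138, -0.21], TCP at [0.222, 0.611, 0.231] pointing down, gripper open.
Joint ranges: [-2.88, 2.88], [-0.31, 2.03], [-1.54, 1.56], [0.2, 2.42], [-1.41, 4.55], [0.19, 2.02], [-2.57, 2.57]. Speed limits (rad/s): [2.57, 2.57, 3.14, 3.14, 3.14, 3.14, 3.14].

## Interface

Orientations are given as a unit quaternion [x, y, z, w].
In Python, from cell import * gives the robot as it stands. The module is installed in compiled form; this text tells all that it offers. Calls block until the motion is done:
- move_ptp(position, orientation): joint-space move of the TCP to a pose.
- movel(position, v=0.15, rot=None): straight line of the TCP; rot=None keeps the orientation; v is the mean speed in m/s.
- goto_joints(angles): joint-space move.
- command_gripper(opening): finger opening in m; the grip force is fixed at half the most; returns when the fingers have stopped.
- pause(seconds).
- ik(position, orientation): joint angles nearest the present ones, or None.
- get_image(name): name is "scene" or "top" or "wrist"; returns a dict with "img" (480x640x3 uint8, blue, green, red), "K" (3x3 intrinsics, pixels), "world_to_cam" (4x4, takes a point from world to camera coordinates). Camera axes: x right, y down, z forward; pixel columns grow to the right and rows downward; lengths in m; the calibration is good to about 2 mm. A picture is of the moment at which its call begins. There is no depth.
A pose or a line that the arm cannot do raises PlanningError and nothing moves.
- job_done(): hands the job in; it is judged then, once.
Readings, each from a call of its own:
- read_time_s(): time.
- read_joint_positions(): joint angles.
- read_qvel(): joint speeds.
- read_tau(): joint torques, N m.
- read_ee_pos(): TCP position.
- read_tcp_rot(): TCP orientation.
- read_wrist_force(): force on the tool from outside, world axes, zero at the start.
- read_moment(): the same for the moment, N m.
- read_gripper_width(): finger opening in m.
- read_finger_force(): force on a finger pad.
Only numpy, scipy, OpenCV 4.12 (cv2) and the standard library are available. Lean on these libraries where they do the work, as an engineer would, in place of code of your own. Each camera call takes 0.05 s, during which the arm holds its last target. There are 200 camera calls.

## Task

Take hold of the crank handle at the right end of the rotating jar rack and turn the drum gently, by the crank only and without touching the glass, until the jar with the red band points straight out to the front of the rack, level. The drum is heavy on that side and sinks when let go, so your job ends holding: keep the handle gripped and the drum still in that position, and do not let go, so that I can unscrew the jar. Leave the other things on the bench where they are.

Things in the scene. Friction and masses are not known exactly. Their poses are not given: they have to be found in the camera images.
- stand: Fixed plywood stand of the jar rack, screwed to the bench: base 220 x 250 x 18 mm, two upright cheeks (100 wide, rounded tops 220 mm high, outer faces at y = +-100 mm) carrying a level axle 170 mm above the bench. Origin: centre of the underside. Its -x axis is the rack's front (toward the robot, give or take its yaw); y lies along the axle; the crank is at its -y end, the robot's right.
- drum (a joint): Turn of the drum about the stand's +y, rad, endless. 0 or 2 pi: red-marked jar level at the front; pi/2: straight up; pi: back; 3 pi/2: down. Growing values carry the front upward. Starts between 3.9 and 5.5. Bearing friction 0.13 N m; jar at front or back, its excess weight (about 0.17 N m) wins and the drum sinks if let go; jar near top or bottom, the drum stays put.
- crank_centre (a point): Point on the axle's line (fixed to the stand) in the plane through the middle of the crank handle: 166 mm to the stand's -y side, 170 mm above the bench. The crank handle circles about this point at 70 mm radius, in the vertical plane across the axle.
- crank_grip (a point): Point to grip: middle of the crank handle, on its axis; turns with the drum. The handle always lies level, parallel to the axle: straight above the axle when the red-marked jar points to the front, at the front, level with the axle, when that jar hangs straight down. The crank arm is 52 mm from this point toward the rack; the handle reaches 40 mm the other way.
- handle: Black crank handle, a plain round sleeve 23 mm in diameter and 90 mm long that spins freely on its pin, so that fingers can keep one orientation all the way round. Origin: the middle of the sleeve, 5 mm nearer the rack than crank_grip. Its y axis lies along the sleeve.
- jar_red: The marked jar, fixed by its lid to a face of the square drum in the row nearer the crank: 58 mm in diameter, 90 mm long, full of steel screws, with a broad red band round the glass and a red disc on its end. It weighs 0.36 kg, 0.2 kg more than each of the others. Its origin is on the axle in the middle of the drum.
- red_end (a point): Centre of the outer end of the red-marked jar (the red disc), 129 mm from the axle's line. When the jar points straight out to the front this point is level with the axle, 170 mm above the bench.
- jars: The other seven jars of the drum (two rows of four in all, 90 degrees apart; same size, filled with screws and plugs of other colours, no red). Origin on the axle in the middle of the drum. All jars turn within 135 mm of the axle.
- oil_can: Bystander: dark flat can with a black cap, 42 x 70 x 118 mm, upright. Origin at the centre of its underside.
- tape_measure: Bystander: grey tape measure, 38 x 86 x 68 mm, standing. Origin at the centre of its underside.
- masking_tape: Bystander: roll of cream masking tape lying flat, 106 mm across, 24 mm high. Origin at the centre of its underside.
- screwdriver: Bystander: red-handled screwdriver lying flat, 218 mm long. Origin at the centre of its underside.

How it is judged:
On the way, in this order (a step that is already met when the one before it is completed fails the run):
1. the crank handle is held in the fingers, the red-marked jar not yet at the front (contact force between the fingers and handle above 3 N and x of red_end in the frame of stand above -0.11 m), for 0.2 s.
2. with the handle held, the red-marked jar has come to the front (contact force between the fingers and handle above 3 N and x of red_end in the frame of stand below -0.12 m and z of red_end in the frame of stand between 0.155 and 0.185 m), for 0.2 s.
At the end, for the whole second after the job is handed in: The red-marked jar points out to the front of the rack, the centre of its end within 15 mm of the axle's height (about 6.6 degrees), the drum is still (below 0.1 rad/s), the fingers still grip the crank handle (contact force over 3 N), and nothing touches the jars (all of step 2 and velocity of joint drum between -0.1 and 0.1 rad/s and contact force between anything else and jars below 1 N and contact force between anything else and jar_red below 1 N); the arm keeps its last pose, push and grip.
It fails at once if the robot touches the glass jars (over 3 N) (contact force between any of the arm, the fingers and jars above 3 N or contact force between any of the arm, the fingers and jar_red above 3 N).
It fails at once if the drum is spun or let swing (faster than 3 rad/s) (velocity of joint drum above 3 rad/s or velocity of joint drum below -3 rad/s).
It fails at once if a bystander is moved more than 20 mm (distance of any of oil_can, tape_measure, masking_tape, screwdriver from where it was at the start of the episode above 0.02 m).
It also fails if it takes over 37 s, if anything falls off the work surface, if the arm or the gripper's body presses on something with over 40 N, if the wrist force passes 120 N, or if a joint passes its speed limit or range.

## Working session

There is one attempt and no reset: what is moved stays moved. The work goes in short steps, each a Python script; the robot and the scene stay as the last script left them, time stands still between calls to the robot, and variables do not carry over. Pictures are saved under pics/ and viewed, at most 10 in all, crops included, and the job is handed in when it is done.

```bash
mkdir -p pics; python3 - <<'E'
from cell import *
import cv2,pickle
d={n:get_image(n) for n in("scene","top")}
pickle.dump(d,open("im.pkl","wb"))
import numpy as np
np.set_printoptions(precision=4,suppress=True)
for n in d:
    cv2.imwrite(f"pics/{n}.png",d[n]["img"]);print(n,d[n]["K"],d[n]["world_to_cam"])
print(read_time_s(),read_tcp_rot())
E
```

```text
scene [[493.0614   0.     321.4318]
 [  0.     493.0614 241.6558]
 [  0.       0.       1.    ]] [[ 0.866  -0.4999 -0.013  -0.4732]
 [-0.3576 -0.6009 -0.7148  0.3827]
 [ 0.3495  0.6237 -0.6992  1.4587]
 [ 0.      0.      0.      1.    ]]
top [[498.1152   0.     322.1467]
 [  0.     498.1152 241.3262]
 [  0.       0.       1.    ]] [[-0.0061 -0.9999  0.0097  0.0558]
 [-0.9876  0.0045 -0.1571  0.6171]
 [ 0.1571 -0.0106 -0.9875  1.4656]
 [ 0.      0.      0.      1.    ]]
0.1 [ 0.1735  0.9848 -0.0009 -0.0002]
```

View pics/scene.png

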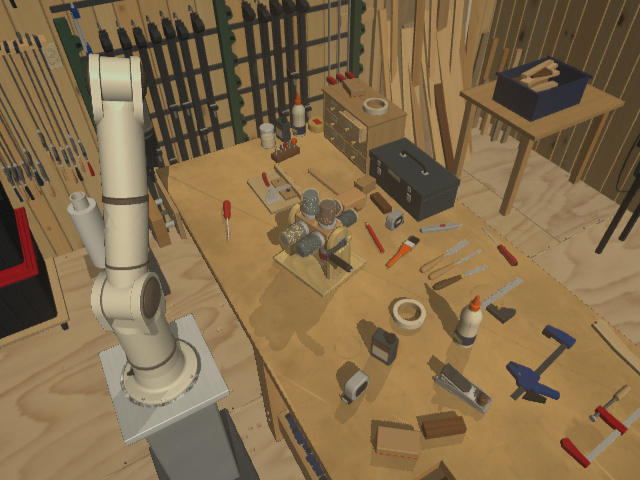

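View pics/top.png

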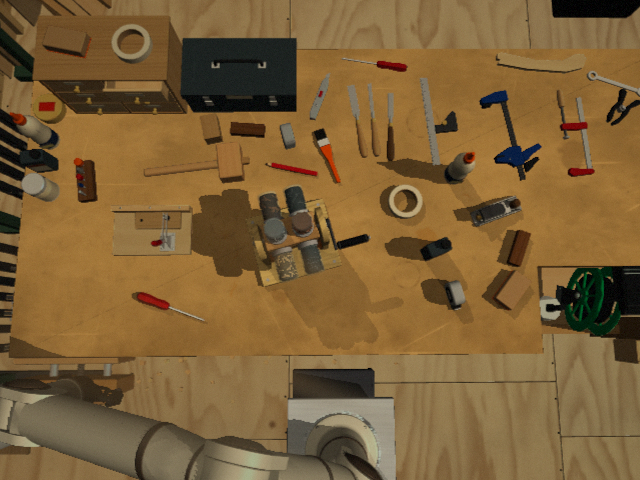

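The top view shows the rack at about (297,240) with the black handle at (352,241). In the scene view the rack is at about (320,240) with the handle near (340,262). I'll enlarge both.

```bash
python3 - <<'E'
import cv2,pickle,numpy as np
d=pickle.load(open("im.pkl","rb"))
a=cv2.resize(d["top"]["img"][175:295,235:395],None,fx=5,fy=5,interpolation=cv2.INTER_CUBIC)
b=cv2.resize(d["scene"]["img"][180:300,255:415],None,fx=5,fy=5,interpolation=cv2.INTER_CUBIC)
cv2.imwrite("pics/a.png",a);cv2.imwrite("pics/b.png",b)
E
```

```text
(no output)
```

View pics/a.png

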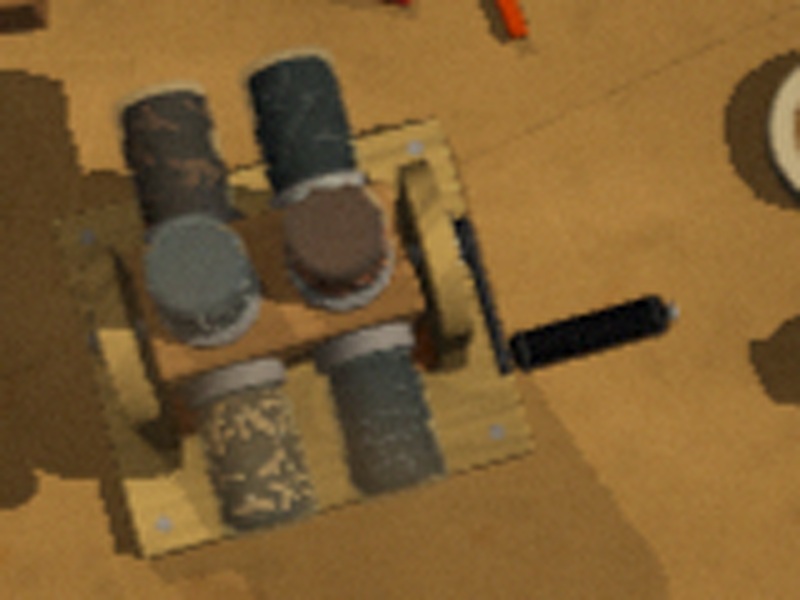

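View pics/b.png

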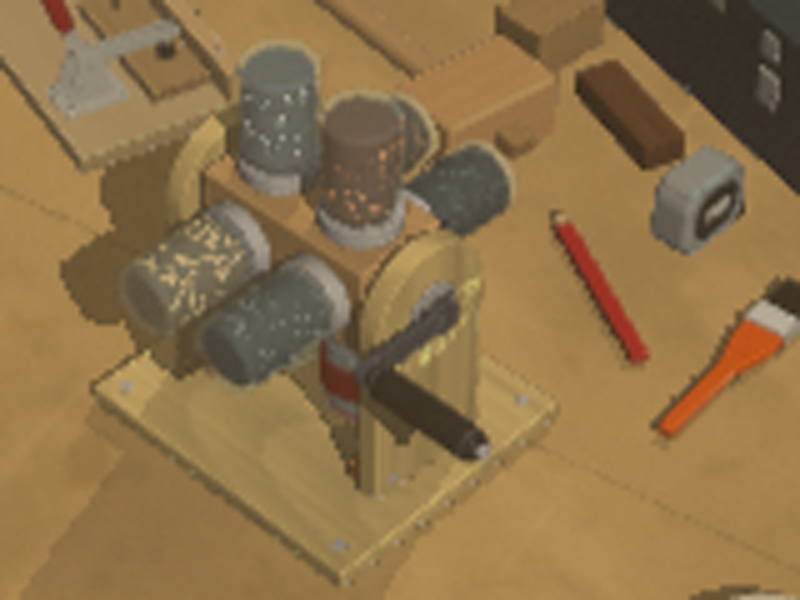

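The marked jar hangs roughly straight down: the red band shows at (340,375) in the scene crop. The handle is at the front: top crop (517,352) to (663,313), scene crop (375,378) to (478,445). The base corners and screws are clear, so I'll fit the stand pose and drum angle.

```bash
cat > h.py <<'E'
import numpy as np
from scipy.spatial.transform import Rotation as R
def s2w(p,P):
    c,s=np.cos(P[2]),np.sin(P[2]); p=np.asarray(p,float)
    return np.array([P[0]+c*p[0]-s*p[1],P[1]+s*p[0]+c*p[1],p[2]])
def hand(th,y): return [0.07*np.sin(th),y,0.17+0.07*np.cos(th)]
def grip_pose(P,th,y,tilt,flip=1,back=0.0):
    """TCP pose with the grasp point on the handle; tilt from straight down toward stand +x; closing line across the axle"""
    z=np.array([np.sin(tilt),0,-np.cos(tilt)]); y_=flip*np.array([np.cos(tilt),0,np.sin(tilt)])
    M=R.from_euler('z',P[2]).as_matrix()@np.column_stack([np.cross(y_,z),y_,z])
    return s2w(hand(th,y),P)+M[:,2]*(0.019-back),R.from_matrix(M).as_quat()
E
python3 - <<'E'
from h import *
import pickle
from scipy.optimize import least_squares
from cell import ik
np.set_printoptions(precision=4,suppress=True)
d=pickle.load(open("im.pkl","rb"))
off={"top":(235,175),"scene":(255,180)}
def proj(n,w):
    c=d[n]["world_to_cam"]@np.append(w,1); q=d[n]["K"]@c[:3]; return q[:2]/q[2]
C=lambda sx,sy:(lambda P,e:[sx*.11,sy*.125,.018])
S=lambda sx,sy:(lambda P,e:[sx*e[1],sy*e[2],.018])
H=lambda y:(lambda P,e:hand(e[0],y))
obs=[("top",C(-1,1),(147,552)),("top",C(-1,-1),(533,440)),("top",C(1,-1),(437,120)),
("top",S(-1,1),(165,523)),("top",S(-1,-1),(497,432)),("top",S(1,-1),(415,148)),("top",S(1,1),(87,238)),
("scene",C(-1,-1),(342,572)),("scene",C(-1,1),(95,388)),("scene",C(1,-1),(556,405)),
("scene",S(-1,-1),(340,546)),("scene",S(-1,1),(127,387)),("scene",S(1,-1),(521,399)),
("top",H(-.206),(663,313)),("top",H(-.116),(517,352)),("scene",H(-.206),(478,445)),("scene",H(-.116),(375,378))]
def res(v):
    return np.array([proj(n,s2w(f(v[:3],v[3:]),v[:3]))-(np.array(off[n])+(np.array(c)+.5)/5-.5) for n,f,c in obs]).ravel()
s=least_squares(res,[.55,.08,-.25,4.7,.095,.11],loss="soft_l1")
print(s.x);print(res(s.x).reshape(-1,2).round(1).tolist())
P=s.x[:3];th=s.x[3];np.save("P.npy",s.x)
print("grip",s2w(hand(th,-.17),P))
for tilt in(0,.3,.6):
  for f in(1,-1):
    print(tilt,f,[ik(*grip_pose(P,t,-.172,tilt,f,b)) for t,b in((th,.1),(th,0),(5.5,0),(2*np.pi,0))])
E
```

```text
[0.6227 0.1436 0.2682 4.768  0.0928 0.1056]
[[-1.4, 1.5], [0.0, 1.9], [-0.1, -1.1], [-0.3, 0.1], [-0.4, -0.2], [-0.2, 0.1], [0.1, -0.2], [0.2, 1.0], [-0.4, 0.1], [0.9, -0.3], [0.0, 0.2], [0.5, 0.5], [0.6, 0.7], [0.6, -0.5], [-1.2, 0.3], [0.6, 0.7], [-0.1, -0.5]]
grip [ 0.6003 -0.0388  0.1739]
0 1 [array([-0.0716,  0.3607,  0.1217,  1.6663, -0.0477,  1.1175,  0.3315]), array([-0.0545,  0.4656,  0.101 ,  1.758 , -0.0569,  0.9208,  0.3385]), array([-0.0725,  0.4465,  0.1143,  1.6711, -0.0576,  1.0273,  0.3287]), array([-0.0738,  0.5085,  0.0951,  1.5239, -0.0516,  1.1117,  0.3005])]
0 -1 [array([-0.8385,  0.755 ,  1.3577,  1.6902, -0.7592,  1.338 , -2.2143]), array([-0.8186,  0.9432,  1.3528,  1.7824, -0.9737,  1.2719, -2.0733]), array([-0.8089,  0.8877,  1.354 ,  1.6951, -0.8963,  1.3244, -2.1513]), array([-0.7606,  0.935 ,  1.3524,  1.5485, -0.9204,  1.409 , -2.2122])]
0.3 1 [array([-0.1337,  0.1636,  0.2608,  1.9769, -0.2289,  0.7397,  0.5349]), array([-0.0581,  0.3388,  0.164 ,  2.0003, -0.3082,  0.5446,  0.6006]), array([-0.0774,  0.3058,  0.1719,  1.9198, -0.2529,  0.6515,  0.5283
[... 262 characters left out ...]
 1.9422, -1.0875,  1.0263, -1.9494]), array([-0.8568,  0.7817,  1.3569,  1.8128, -1.0952,  1.1026, -2.0257])]
0.6 1 [array([-0.048 ,  0.0449,  0.2717,  2.2592, -0.7808,  0.4037,  1.1487]), array([ 0.3329,  0.294 , -0.2012,  2.2063, -1.0943,  0.1995,  1.4604]), array([ 0.1978,  0.2329, -0.0701,  2.1391, -0.7904,  0.2933,  1.1112]), array([-0.2307,  0.2846,  0.3794,  2.0353, -0.8892,  0.4051,  1.1277])]
0.6 -1 [array([-0.8781,  0.0652,  1.1482,  2.2772, -0.8877,  0.4504, -1.8807]), array([ 1.0767,  0.5315, -1.1007,  2.1867,  1.1195,  0.248 ,  2.5459]), array([-0.6404,  0.3321,  0.9067,  2.1635, -1.2646,  0.5237, -1.6415]), array([-0.8024,  0.4976,  1.1348,  2.0502, -1.3231,  0.6976, -1.7044])]
```

The fit is good to about 0.5 px. Stand is at (0.623, 0.144) with yaw 0.268, drum is at 4.77, and the grip point is at (0.600, -0.039, 0.174), which agrees with the given sizes. I'll go up and over, then look with the wrist camera above the handle.

```bash
python3 - <<'E'
from h import *
from cell import *
import cv2
x=np.load("P.npy");P,th=x[:3],x[3]
p=read_ee_pos();movel([p[0],p[1],.46],v=.25)
pos,q=grip_pose(P,th,-.172,0,1)
move_ptp([pos[0],pos[1],.46],q)
movel([pos[0],pos[1],.29],v=.2)
i=get_image("wrist");cv2.imwrite("pics/w.png",i["img"])
for y in(-.206,-.172,-.116):
    c=i["world_to_cam"]@np.append(s2w(hand(th,y),P),1);k=i["K"]@c[:3];print(k[:2]/k[2],c[2])
print(read_time_s(),read_ee_pos(),read_wrist_force())
E
```

```text
[312.4961206  273.41569311] 0.28311258197593736
[312.45317859 229.13854591] 0.27233833194391954
[312.37452746 148.04201216] 0.25459250836177244
4.875 [ 0.60192181 -0.04076514  0.29166349] [-0.28695544 -0.03919638  0.56040389]
```

View pics/w.png

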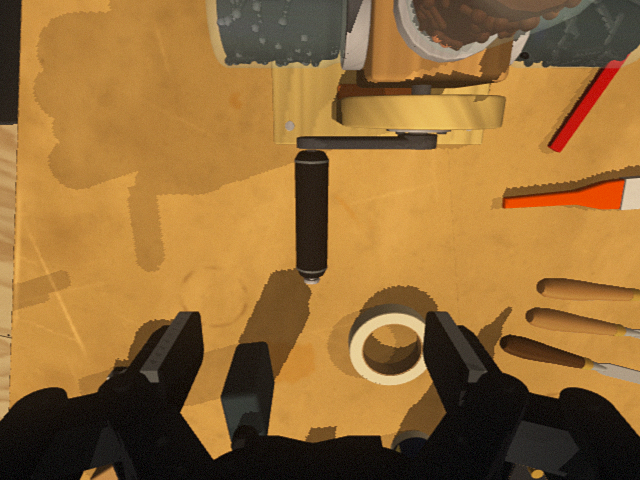

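The handle ends sit at (312,152) and (312,275), where the fit predicted them. Next: descend, grip and turn to 2π in short chords, watching the wrist force.

```bash
python3 - <<'E'
from h import *
from cell import *
np.set_printoptions(precision=3,suppress=True)
x=np.load("P.npy");P,th=x[:3],x[3]
pos,q=grip_pose(P,th,-.172,0,1)
movel(pos,v=.1)
print(read_ee_pos()-pos,read_wrist_force())
command_gripper(0.0)
pause(.4);w=read_gripper_width();print("w",w,read_finger_force(),read_wrist_force(),read_time_s())
if .018<w<.03:
    for t in np.linspace(th,2*np.pi,14)[1:]:
        g,_=grip_pose(P,t,-.172,0,1)
        movel(g,v=.025)
        f=read_wrist_force();print(round(t,2),read_ee_pos()-g,f,read_finger_force(),read_gripper_width())
        if np.linalg.norm(f)>35: print("stop");break
    pause(.5)
print(read_time_s())
import cv2
for n in("scene","wrist"):
    i=get_image(n);im=i["img"]
    if n=="scene": im=cv2.resize(im[160:300,235:415],None,fx=4,fy=4,interpolation=cv2.INTER_CUBIC)
    cv2.imwrite(f"pics/end_{n}.png",im)
    c=i["world_to_cam"]@np.append(s2w([-.129,-.045,.17],P),1);k=i["K"]@c[:3];print(n,k[:2]/k[2])
E
```

```text
[ 0.001 -0.     0.001] [-0.386 -0.368  0.555]
w 0.020990496951990862 58.64401459693909 [-0.038  0.01   1.864] 7.3833
4.88 [-0. -0.  0.] [-2.318 -0.005  1.702] 59.167322516441345 0.021079102217712607
5.0 [-0.001 -0.     0.   ] [-5.275 -1.374  2.089] 59.29498314857483 0.0210151830056113
5.12 [-0.001 -0.     0.   ] [-7.297 -2.254  3.301] 59.3963223695755 0.021132516440877117
5.23 [-0.001 -0.     0.   ] [-8.193 -2.619  2.867] 59.531471729278564 0.021339154387319977
5.35 [-0.002 -0.001  0.001] [-11.191  -0.98    6.315] 59.71551060676575 0.021111241860103405
5.47 [-0.002 -0.001  0.001] [-11.669  -1.08    7.436] 59.995540380477905 0.021306569006532203
5.58 [-0.002 -0.001  0.001] [-13.124  -2.212   9.971] 60.330864787101746 0.021152850947299084
5.7 [-0.001 -0.     0.002] [-13.519  -1.642  13.782] 60.62233328819275 0.021379279806986288
5.82 [ 0.    -0.     0.003] [-11.762  -1.632  15.291] 60.763667821884155 0.021127181784082787
5.93 [0.002 0.    0.004] [-7.2   -0.398 13.755] 60.67431449890137 0.021093472093945645
6.05 [0.002 0.001 0.004] [-3.717 -0.112 10.881] 60.43921887874603 0.02137935835069204
6.17 [0.003 0.001 0.004] [-2.058  0.034 10.267] 60.21936357021332 0.02159240741297341
6.28 [0.003 0.001 0.004] [-1.883  0.892  8.791] 60.02721905708313 0.020909904136971625
14.0583
scene [300.393 254.001]
wrist [16.546 -1.   ]
```

View pics/end_scene.png

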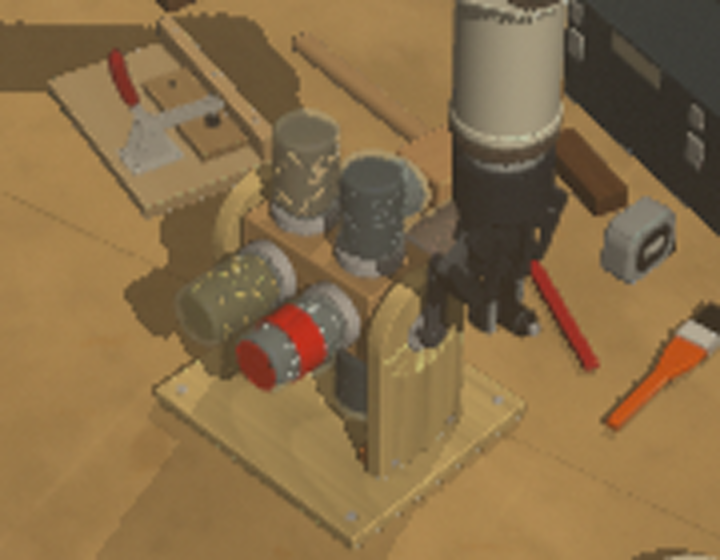

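The red jar now points to the front, with the disc at about (256,364) in the crop and prediction at (262,376). That suggests a slight overshoot, so I'll solve for the drum angle from the disc and the TCP.

```bash
cat > m.py <<'E'
from h import *
from cell import *
import cv2
from scipy.optimize import least_squares
x=np.load("P.npy");P=x[:3]
def angle():
    i=get_image("scene");im=i["img"].astype(int)
    m=((im[...,2]>110)&(im[...,1]<70)&(im[...,0]<70)).astype(np.uint8);m[:235]=0;m[270:]=0;m[:,:285]=0;m[:,325:]=0
    n,l,s,c=cv2.connectedComponentsWithStats(m)
    k=1+np.argmin(s[1:,0]);o=c[k]
    def r(v):
        w=s2w([-.129*np.cos(v[0]),v[1],.17+.129*np.sin(v[0])],P)
        q=i["K"]@(i["world_to_cam"]@np.append(w,1))[:3];return q[:2]/q[2]-o
    v=least_squares(r,[0,-.045]).x
    a=s2w([0,-.172,.17],P);g=np.array(read_ee_pos())+[0,0,.019]-a
    gx=g@[np.cos(P[2]),np.sin(P[2]),0]
    print("blobs",s[1:].tolist(),"disc",o,"drum err",v[0],"y",v[1],"| tcp angle",np.arctan2(gx,g[2]),"r",np.hypot(gx,g[2]),"t",read_time_s())
E
python3 -c "from m import *;angle()"
```

```text
blobs [[302, 236, 15, 18, 123], [294, 245, 10, 12, 73]] disc [298.28767123 250.65753425] drum err 0.06399577439177767 y -0.03559050762366113 | tcp angle 0.04170501733454525 r 0.07361242195727115 t 14.2083
```

Camera and TCP agree on a 0.04–0.06 rad overshoot, within tolerance. I'll trim it back.

```bash
python3 - <<'E'
from m import *
g,_=grip_pose(P,2*np.pi-.055,-.172,0,1)
movel(g-[0,0,.003],v=.02);pause(1)
angle();print(read_wrist_force(),read_finger_force(),read_gripper_width(),read_qvel())
E
```

```text
blobs [[301, 236, 16, 19, 123], [294, 246, 10, 12, 72]] disc [298.56944444 251.44444444] drum err 0.04420337217699507 y -0.0368623662584818 | tcp angle 0.02344307104618507 r 0.07348218456107941 t 15.6583
[-1.04528936 -0.04463863 16.72534663] 60.93003273010254 0.02097774902812914 [-1.72961268e-03 -4.69999114e-04  1.29208839e-05  7.17215150e-04
 -7.88321139e-04  7.60676086e-04  3.52857867e-04]
```

Pushing down only loads the crank at the top of its arc, so I'll restore the height and trim further along the circle.

```bash
python3 - <<'E'
from m import *
g,_=grip_pose(P,2*np.pi-.095,-.172,0,1)
movel(g+[0,0,.003],v=.02);pause(1)
angle();print(read_wrist_force(),read_finger_force(),read_gripper_width(),abs(read_qvel()).max())
E
```

```text
blobs [[301, 239, 16, 17, 128], [296, 250, 8, 9, 17], [300, 259, 1, 1, 1], [302, 260, 1, 1, 1]] disc [299.94117647 253.41176471] drum err 0.009648097042073653 y -0.04300126795264584 | tcp angle -0.0897668211271819 r 0.0735934657936165 t 17.1833
[-3.32409175 -0.83477626  5.8973832 ] 59.66104209423065 0.02153823964968168 0.0013511410179802771
```

The arm's command went through this time: TCP is at -0.09, slightly past level. The disc also got darker and broke my threshold. I'll use a hue-ratio threshold and return partway.

```bash
sed -i 's/m=((im.*astype(np.uint8);m\[:235\]/m=((im[...,2]>60)\&(im[...,2]>2.6*im[...,1])).astype(np.uint8);m[:235]/; s/k=1+np.argmin(s\[1:,0\])/k=1+np.argmin(s[1:,0]+1000*(s[1:,4]<20))/' m.py
python3 - <<'E'
from m import *
angle()
g,_=grip_pose(P,2*np.pi-.03,-.172,0,1)
movel(g+[0,0,.003],v=.02);pause(1)
angle();print(read_wrist_force(),read_finger_force(),read_gripper_width(),abs(read_qvel()).max())
i=get_image("scene")["img"][160:300,235:415];cv2.imwrite("pics/e2.png",cv2.resize(i,None,fx=4,fy=4,interpolation=cv2.INTER_CUBIC))
E
```

```text
blobs [[301, 239, 15, 17, 117]] disc [309.44444444 246.24786325] drum err 0.3981696460091337 y -0.07777734666183736 | tcp angle -0.08983956090138472 r 0.0735850535652718 t 17.2333
blobs [[302, 238, 14, 17, 114], [302, 253, 1, 1, 1]] disc [309.70175439 244.77192982] drum err 0.43610133986696203 y -0.07707074780439223 | tcp angle -0.023763284220133695 r 0.07362767166844449 t 18.6583
[-2.10067701 -0.18943742  5.50606725] 59.76786911487579 0.021515326323758754 0.0015951159503815834
```

View pics/e2.png

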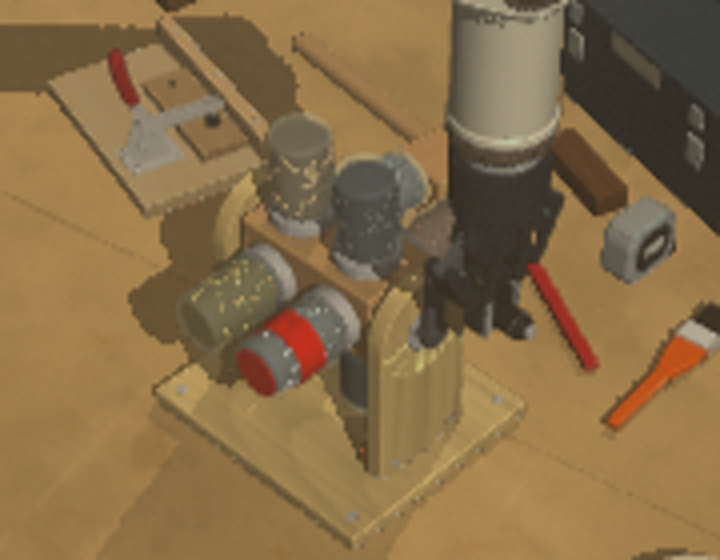

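Level: the disc at (257,372) gives about +0.01 rad and the TCP gives -0.02, against a ±0.115 tolerance. The grip is 60 N and everything is still, so I'm handing in.

```bash
python3 -c "
from cell import *
print(job_done(),read_time_s(),read_finger_force())"
```

```text
the job is handed in; nothing more can be done
the job is handed in; nothing more can be done
```

The job is handed in: the red-banded jar points straight out to the front and is level to within about 0.02 rad; the arm is holding the drum still by the crank handle with a grip of about 60 N.

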